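# Switch on the meal-tray sealer under its guard

## Robot

A 6-joint arm with a two-finger parallel gripper is mounted at the origin on the work surface. World frame = base frame: x ahead of the robot, y to its left, z up, the work surface at z = 0. Lengths are in m, angles in rad, forces in N, time in s.
With the tool pointing down it reaches from about 0.3 to 0.875 m from the base axis. Payload 6.4 kg.
Tool frame: the origin (TCP) lies midway between the tips of the shut fingers; the grasp point (between the pads) lies 19 mm behind it; z points along the fingers, y is the line along which they close (so a half turn about z gives the same grasp; the last joint's range is limited). The gripper opens to 85 mm and grips with 20 to 120 N. Pads are 22 mm wide; open, the fingers measure 114 mm over their backs; the gripper's body (76 mm by 85 mm) begins 54 mm behind the grasp point. The pads swing forward as they close: fully open they stand 13 mm farther back than shut.
Start: joints at [-1.475, 0.181, 1.607, -0, 1.354, -0.206], TCP at [0.171, -0.549, 0.201] pointing down, gripper open.
Joint ranges: [-2.99, 2.99], [-0.89, 2.07], [0.3, 2.58], [-1.14, 4.28], [0, 2.63], [-3.12, 3.12]. Speed limits (rad/s): [2.57, 2.57, 3.01, 3.14, 3.14, 3.14].

## Interface

Orientations are given as a unit quaternion [w, x, y, z].
In Python, from bench import ctrl gives the robot as it stands. The module is installed in compiled form; this text tells all that it offers.
- The arm moves only by the tool move_arm, never from a script. Its argument "plan" is one flat list of numbers, 6 for each row, row after row: the shift along the world's x, y, z in units of 50 mm (1.0 is 50 mm), then the turn, a rotation vector about the world's x, y, z in rad. A call has 1 to 10 rows; each row is the pose to reach, as a shift and turn from the pose commanded when the call began; what a row does not reach only later rows make up. A row lasts 1/8 s, in which the tool goes at most 62.5 mm and 10.7 degrees, less where a joint would pass 70% of its speed; a pose out of reach is approached as far as the arm can. A call with a gripper value outside its range is refused whole. "grip" is the finger opening in mm, from 0 to 85.4, set as the call begins (left out, the last holds). The fingers move at their own pace and stop on an object; the grip force is fixed at half the most. Time passes only in rows, so rows that repeat a pose let the fingers close. It gives the time, the measured TCP pose, the force, the opening and the grip force at its end, in the units of the state.
- ctrl.get_obs(): the state, without advancing time (a new reading comes with each control period).
- ctrl.camera(name): name is "scene" or "top" or "wrist"; returns a dict with "pixels" (480x640x3 uint8, red, green, blue), "fx", "fy", "cx", "cy" (pixels), "origin" and "attitude" of the camera in the world. Camera axes: x right, y down, z forward; pixel columns grow to the right and rows downward; lengths in m; the calibration is good to about 2 mm. The wrist camera is an equidistant fisheye: a pixel r from the principal point sees the ray r / f radians off the axis. A picture is of the moment at which its call begins. There is no depth.
- ctrl.hand_in(): hands the job in; it is judged then, once.
The state is a dict: "time_s": time; "q": joint angles; "dq": joint speeds; "joint_efforts": joint torques, N m; "eef_pos": TCP position; "eef_rot": TCP orientation; "wrist_force": force on the tool from outside, world axes, zero at the start; "torque": the same for the moment, N m; "opening": opening from 0.0 (shut) to 1.0 (fully open); "grasp_force": force on a finger pad.
Only numpy, scipy, OpenCV 4.12 (cv2) and the standard library are available. Lean on these libraries where they do the work, as an engineer would, in place of code of your own. Each camera call takes 0.05 s, during which the arm holds its last target. There are 200 camera calls.

## Task

Switch on the tray sealer: lift the hinged see-through guard on its switch console back with a finger, push the paddle switch beneath it over to the far side (on) with a fingertip while the guard is held up, then draw the finger out and let the guard drop shut. Only touch and push gently, gripping nothing (the paddle has a firm stop, do not force it), and leave the can, the bottle and the beaker where they stand.

Things in the scene. Friction and masses are not known exactly. Their poses are not given: they have to be found in the camera images.
- sealer: The fixed tray sealer, origin on the table under the middle of its switch console. Its x points from the console's front to its back (away from the robot, yaw within 0.35 rad), y to its left, z up. Coordinates below are mm in this frame. The sealing machine itself stands left of the console: x -110 to 170, y 130 to 370, bed 70 high, press head and film roll to 224.
- console_top (a point): Middle of the switch area on the grey console's flat top, x 0, y 0, z 60. The console spans x -40 to 95, y -80 to 80. Two steel cheeks 4 thick stand on it at y = -48 and 48 (92 clear between them), x -25 to 60, tops at z 95, rising to z 123 behind x = 40. A neck 50 high joins it to the machine.
- guard_hinge (a point): Middle of the guard's hinge axis, fixed at x 50, y 0, z 115; the axis runs along the sealer's y. The guard is a flat flap 108 mm wide, 107 long, 3 to 4 thick, clear with steel side strips. Shut, it slopes slightly down from the hinge to its front edge at x -55, z 95.
- guard (a joint): Guard angle, rad: 0 shut, grows as its front edge is lifted up and back, stop at 1.4. Weighs about 0.14 kg (varies by a third); always falls shut by itself when not held up.
- guard_lip (a point): Middle of the guard's steel finger lip, moves with the guard; shut, at x -64.5, y 0, z 102.5. The lip is 24 mm long, 108 wide, 3 thick, and turns up and forward at 38 deg from the guard's front edge to its end at x -74, z 110. It overhangs the console's front face (x -40), so a finger tilted forward can come under it from in front.
- paddle (a joint): Paddle switch angle, rad: about 0 is off (leaning towards the console's front, 0.45 rad from upright), 0.9 is on (leaning the same amount to the back, at its stop). Stays where it is left; takes about 1 to 3 N at its end to move.
- paddle_tip (a point): Top end of the black paddle, moves with it. The paddle is 24 mm wide (y), 8 mm thick and 34 mm long from its pivot at x = 0, y = 0, z = 64 mm in the sealer's frame; off, its top end is at x = -15, z = 95; on, at x = +15, z = 95.
- can_mid (a point): Centre of a loose tin can, 68 mm diameter, 100 mm high, standing upright on the table. Leave alone.
- spray_mid (a point): Centre (half-way up) of a loose white plastic bottle, 60 mm diameter, 170 mm high, upright. Leave alone.
- beaker_mid (a point): Centre of a loose white beaker, 72 mm diameter at the rim, 95 mm high, upright. Leave alone.

How it is judged:
On the way, in this order (a step that is already met when the one before it is completed fails the run):
1. the guard is lifted (at least 0.35 rad) while the paddle is still off (value of joint guard above 0.35 rad and value of joint paddle below 0.3 rad), for 0.1 s.
2. the paddle is pushed over to on with the guard still up (value of joint paddle above 0.75 rad and value of joint guard above 0.2 rad), for 0.1 s.
At the end, for the whole second after the job is handed in: The paddle is on (beyond 0.75 of its 0.9 rad), the guard has dropped shut (below 0.06 rad), both at rest, and the can, bottle and beaker are within 20 mm of where they stood (value of joint guard below 0.06 rad and value of joint paddle above 0.75 rad and velocity of joint guard between -0.1 and 0.1 rad/s and velocity of joint paddle between -0.1 and 0.1 rad/s and distance of each of can_mid, spray_mid, beaker_mid from where it was at the start of the episode below 0.02 m); the robot touches nothing.
It fails at once if the fingers grip or force the console, guard or paddle (over 60 N) (contact force between the fingers and sealer above 60 N).
It fails at once if the can is knocked, shifted more than 20 mm, or lifted (distance of can_mid from where it was at the start of the episode above 0.02 m or angle between can_mid's own z axis and vertical above 0.3 rad).
It fails at once if the spray is knocked, shifted more than 20 mm, or lifted (distance of spray_mid from where it was at the start of the episode above 0.02 m or angle between spray_mid's own z axis and vertical above 0.3 rad).
It fails at once if the beaker is knocked, shifted more than 20 mm, or lifted (distance of beaker_mid from where it was at the start of the episode above 0.02 m or angle between beaker_mid's own z axis and vertical above 0.3 rad).
It also fails if it takes over 45 s, if anything falls off the work surface, if the arm or the gripper's body presses on something with over 40 N, if the wrist force passes 120 N, or if a joint passes its speed limit or range.

## Working session

There is one attempt and no reset: what is moved stays moved. The work goes in short steps, Python scripts to look and compute and a tool call to move; the robot and the scene stay as the last step left them, time stands still between calls to the robot, and variables do not carry over. Pictures are saved under pics/ and viewed, at most 10 in all, crops included, and the job is handed in when it is done.

Besides the shell and the picture viewer there is one more tool, called after "Emit:" as name(argument=value, ...), one argument or row to a line, values as JSON. move_arm: Moves the arm, as the interface text tells. Its arguments: {"type":"object","properties":{"plan":{"type":"array"},"grip":{"type":"number"}},"required":["plan"]}

```bash
mkdir -p pics; cat > h.py <<'E'
import numpy as np, cv2
from scipy.spatial.transform import Rotation as R
def rot(a):
    a=np.array(a,float)
    return a if a.shape==(3,3) else R.from_quat(a[[1,2,3,0]]).as_matrix()
E
python3 - <<'E'
from bench import ctrl
from h import *
import pickle
for n in ["scene","top"]:
    c=ctrl.camera(n); cv2.imwrite(f"pics/{n}0.png",c["pixels"][:,:,::-1]); pickle.dump(c,open(n+".pkl","wb"))
    print(n,{k:np.round(v,4).tolist() for k,v in c.items() if k!="pixels"})
print(ctrl.get_obs())
E
```

```text
scene {'fx': 584.8242, 'fy': 584.8242, 'cx': 317.1874, 'cy': 235.799, 'origin': [1.0228, -0.3842, 0.6469], 'attitude': [-0.3101, 0.8457, 0.4074, -0.1505]}
top {'fx': 477.1762, 'fy': 477.1762, 'cx': 312.3874, 'cy': 242.5771, 'origin': [0.5979, -0.087, 0.7494], 'attitude': [-0.022, 0.709, -0.7032, 0.0498]}
{'time_s': 0.1, 'q': array([-1.47529195e+00,  1.81485308e-01,  1.60788721e+00, -7.79670625e-06,
        1.35382531e+00, -2.06291237e-01]), 'dq': array([-1.59567989e-04, -1.84852477e-03, -8.51407150e-04,  5.67450493e-04,
        7.89353674e-04,  1.98023493e-05]), 'joint_efforts': array([ 4.62032986e-04, -4.45877230e+01, -3.52237272e+01, -1.77898091e-04,
        4.19301432e-03, -1.23547913e-06]), 'eef_pos': array([ 0.17087625, -0.54845447,  0.20047391]), 'eef_rot': array([-8.01565533e-04,  9.88636068e-01,  1.50326581e-01,  4.06348107e-05]), 'wrist_force': array([0.29805363, 0.12719378, 1.00854802]), 'torque': array([-0.02486919,  0.04517464,  0.00444097]), 'grasp_force': 0.0, 'opening': 1.0020021106413382}
```

View pics/scene0.png

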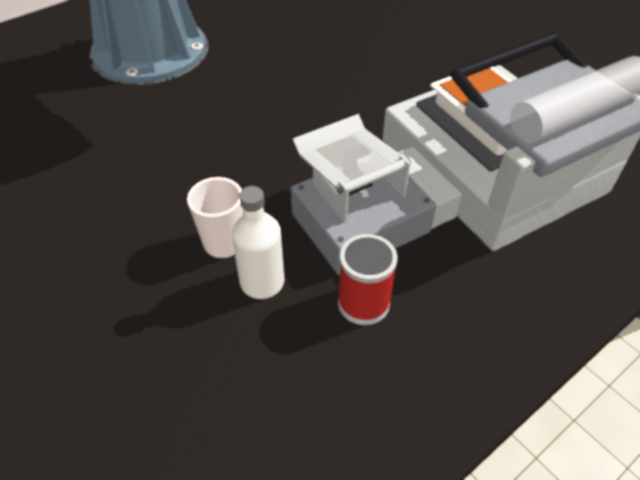

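View pics/top0.png

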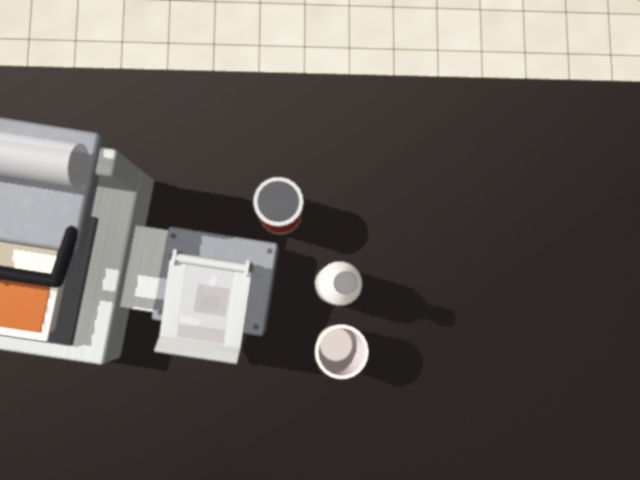

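The scene view shows the console at about (360,200) with its guard shut, the can (367,280), bottle (260,245) and beaker (217,215). The top view has the lip's end edge from (155,351) to (239,363) and console corners near (168,228), (278,243) and (264,334). I'll zoom in to refine these.

```bash
python3 - <<'E'
import cv2,numpy as np
t=cv2.imread("pics/top0.png")[215:375,140:300]; s=cv2.imread("pics/scene0.png")[105:265,280:440]
cv2.imwrite("pics/crop.png",np.hstack([cv2.resize(i,(400,400),interpolation=cv2.INTER_CUBIC) for i in(t,s)])*1)
E
```

```text
(no output)
```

View pics/crop.png

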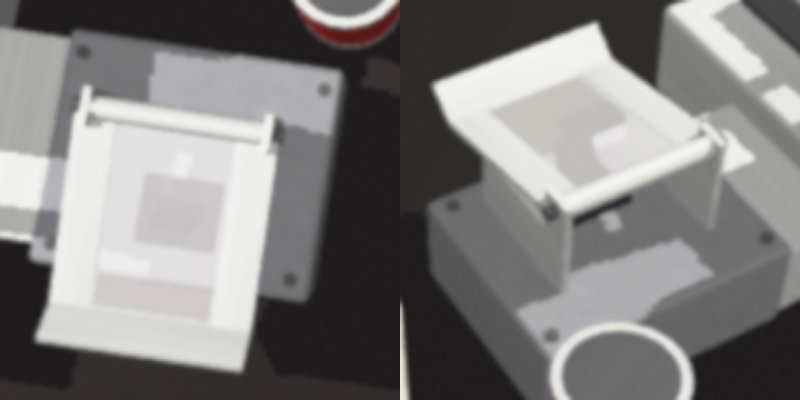

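```bash
cat >> h.py <<'E'
import pickle
def proj(c,P):
    p=(np.atleast_2d(P)-c["origin"])@rot(c["attitude"]); return np.c_[c["fx"]*p[:,0]/p[:,2]+c["cx"],c["fy"]*p[:,1]/p[:,2]+c["cy"]]
def plane(c,uv,z):
    d=rot(c["attitude"])@[(uv[0]-c["cx"])/c["fx"],(uv[1]-c["cy"])/c["fy"],1]; o=np.array(c["origin"]); return o+d*(z-o[2])/d[2]
E
python3 - <<'E'
from h import *
from scipy.optimize import least_squares
T,S=[pickle.load(open(n+".pkl","rb")) for n in("top","scene")]
BL,BR,FR=[95,80,60],[95,-80,60],[-40,-80,60];LL,LR=[-74,54,110],[-74,-54,110]
tp=[(BL,169.6,227),(BR,277.2,243),(FR,263.2,335.8),(LL,154,351.8),(LR,237.2,363.8)]
sp=[(LL,358.8,114.6),(LR,293.2,139.4),(BL,436.4,203),(FR,291.2,187.8)]
def W(p,P): return np.array([p[0],p[1],0])+np.array(P)/1000@R.from_euler('z',p[2]).as_matrix().T
def f(p): return np.concatenate([(proj(c,W(p,[a[0] for a in l]))-[a[1:] for a in l]).ravel() for c,l in((T,tp),(S,sp))])
r=least_squares(f,[.6,.15,0]); print(r.x, np.round(r.fun.reshape(-1,2),1))
Ri=R.from_euler('z',r.x[2]).as_matrix()
for n,uv,z in(("can",(279,203),.1),("bottle",(345,282),.17),("beaker",(341,352),.095)):
    w=plane(T,uv,z); print(n,w.round(3),((w-[r.x[0],r.x[1],0])@Ri*1000).round())
E
```

```text
[ 0.58483967  0.02778857 -0.14073525] [[-1.1 -0.9]
 [ 1.2 -0.3]
 [ 0.6  0.4]
 [ 1.3 -0.6]
 [ 0.4 -0.7]
 [-0.8 -1.1]
 [ 0.2 -1.3]
 [ 2.2 -0.3]
 [-1.1 -2.9]]
can [ 0.719 -0.066  0.1  ] [146. -74. 100.]
bottle [ 0.609 -0.15   0.17 ] [  49. -172.  170.]
beaker [ 0.517 -0.152  0.095] [ -42. -188.   95.]
```

```bash
cat >> h.py <<'E'
O=np.array([.5848,.0278,0]); Rs=R.from_euler('z',-.141).as_matrix()
def tgt(tilt): # tool down, x ahead, then nose tilted forward (deg)
    return R.from_matrix(Rs@R.from_euler('y',-tilt,degrees=True).as_matrix()@np.diag([1,-1,-1.]))
def to(o,xyz,tilt=45):
    d=(O+Rs@np.array(xyz)/1000-o["eef_pos"])/.05
    t=(tgt(tilt)*R.from_matrix(rot(o["eef_rot"])).inv()).as_rotvec(); return np.r_[d,t].round(3)
def cur(o): return ((o["eef_pos"]-O)@Rs*1000).round(1)
E
python3 - <<'E'
from bench import ctrl
from h import *
o=ctrl.get_obs(); print(cur(o),to(o,[-170,0,200]))
E
```

```text
[-328.8 -628.7  200.5] [ 4.9120e+00  1.2003e+01 -9.0000e-03  6.2000e-02 -7.8900e-01 -4.2000e-01]
```

Emit:
move_arm(
  plan=[1,0.8,0.1,0,0,0,2,1.6,0.2,0,0,0,3,2.4,0.3,0,0,0,4,3.2,0.4,0,0,0,4.6,4,0.4,0,0,0,4.6,4,0.4,0,0,0],
  grip=0,
)

```text
time_s: 0.85
eef_pos: [0.403, -0.3457, 0.221]
eef_rot: [-0.001, 0.988, 0.153, 0.0]
wrist_force: [0.0, 0.0, 1.1]
opening: -0.002
grasp_force: 0.0
```

Emit:
move_arm(
  plan=[0.05,1,0,0.007,-0.09,-0.05,0.1,2,0,0.015,-0.19,-0.1,0.1,3,0,0.02,-0.3,-0.16,0.15,4,0,0.03,-0.4,-0.21,0.2,5,0,0.04,-0.5,-0.26,0.2,6,-0.1,0.05,-0.6,-0.32,0.25,7,-0.2,0.055,-0.7,-0.37,0.27,7.95,-0.4,0.06,-0.79,-0.42,0.27,7.95,-0.4,0.06,-0.79,-0.42,0.27,7.95,-0.4,0.06,-0.79,-0.42],
)

```text
time_s: 2.1
eef_pos: [0.4211, 0.0541, 0.1985]
eef_rot: [0.03, 0.922, -0.063, 0.381]
wrist_force: [-0.5, -0.7, -0.4]
opening: 0.001
grasp_force: 0.0
```

```bash
python3 - <<'E'
from bench import ctrl
from h import *
o=ctrl.get_obs(); print(cur(o),o["q"].round(2),to(o,[-115,0,75]),to(o,[-66,0,75]))
c=ctrl.camera("scene"); cv2.imwrite("pics/scene1.png",c["pixels"][:,:,::-1])
E
```

```text
[-165.7    3.1  198.5] [-0.16 -0.89  2.58  0.02  0.67  1.53] [ 9.96e-01 -2.03e-01 -2.47e+00  7.00e-03 -2.00e-03 -2.00e-03] [ 1.966e+00 -3.410e-01 -2.470e+00  7.000e-03 -2.000e-03 -2.000e-03]
```

View pics/scene1.png

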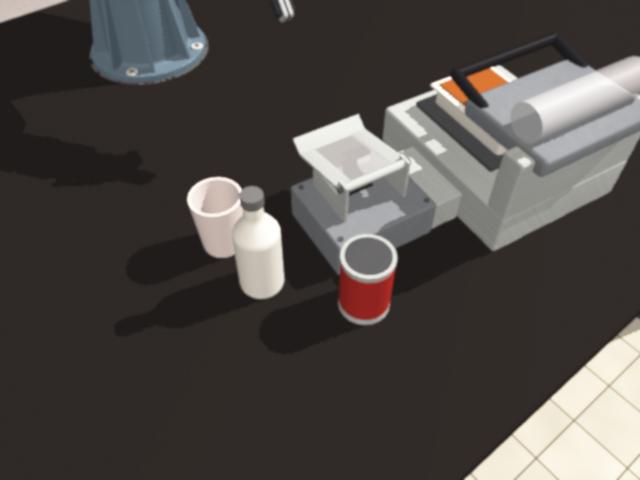

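The fingertips show at (285,10), in front of the console; the guard is still shut and everything stands as before. The elbow is at its range limit here, so I'll move forward and down, away from the fold.

Emit:
move_arm(
  plan=[0.4,-0.1,-0.5,0,0,0,0.7,-0.15,-1.1,0,0,0,1.0,-0.2,-1.7,0,0,0,1.15,-0.22,-2.3,0,0,0,1.15,-0.22,-2.45,0,0,0,1.15,-0.22,-2.45,0,0,0,1.15,-0.22,-2.45,0,0,0],
)

```text
time_s: 3.02
eef_pos: [0.4786, 0.0385, 0.0749]
eef_rot: [0.031, 0.922, -0.068, 0.38]
wrist_force: [0.5, -0.7, 0.1]
opening: -0.002
grasp_force: 0.0
```

```bash
python3 - <<'E'
from bench import ctrl
from h import *
o=ctrl.get_obs(); print(cur(o),o["q"].round(2),o["wrist_force"].round(1),to(o,[-62,0,75]))
c=ctrl.camera("scene"); cv2.imwrite("pics/scene2.png",cv2.resize(c["pixels"][0:240,200:520,::-1],(800,600)))
E
```

```text
[-106.6   -4.3   74.9] [-0.18 -0.21  2.55  0.73  0.03  0.82] [ 0.5 -0.7  0.1] [ 0.896 -0.039  0.002  0.005 -0.004  0.009]
```

View pics/scene2.png

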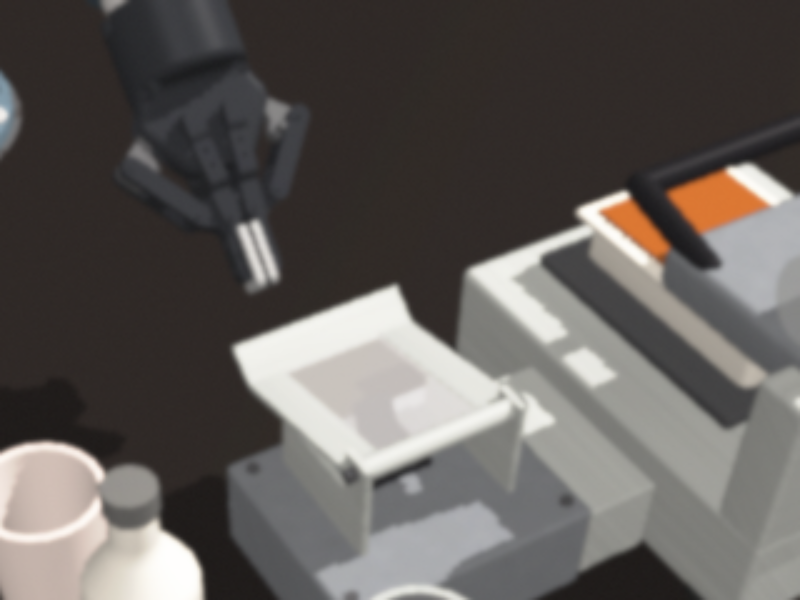

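The finger, at about (260,270) in the crop, is now in front of the lip and lined up; the guard is still shut. Next I'll go under the lip.

Emit:
move_arm(
  plan=[0.2,0,0,0,0,0,0.4,0,0,0,0,0,0.6,-0.02,0,0,0,0,0.8,-0.04,0,0,0,0,0.9,-0.04,0,0,0,0,0.9,-0.04,0,0,0,0],
)

```text
time_s: 3.82
eef_pos: [0.524, 0.0389, 0.0773]
eef_rot: [0.03, 0.922, -0.066, 0.38]
wrist_force: [-0.7, 0.3, 0.4]
opening: 0.002
grasp_force: 0.0
```

```bash
python3 - <<'E'
from bench import ctrl
from h import *
o=ctrl.get_obs(); print(cur(o),o["q"].round(2),o["wrist_force"].round(1),to(o,[-62,0,75]),to(o,[-55,0,140]))
c=ctrl.camera("scene"); cv2.imwrite("pics/scene3.png",cv2.resize(c["pixels"][0:240,200:520,::-1],(800,600)))
E
```

```text
[-61.8   2.4  77.3] [-0.15 -0.08  2.44  1.19  0.    0.37] [-0.7  0.3  0.4] [-0.011 -0.047 -0.046  0.005 -0.004  0.004] [ 0.128 -0.067  1.254  0.005 -0.004  0.004]
```

View pics/scene3.png

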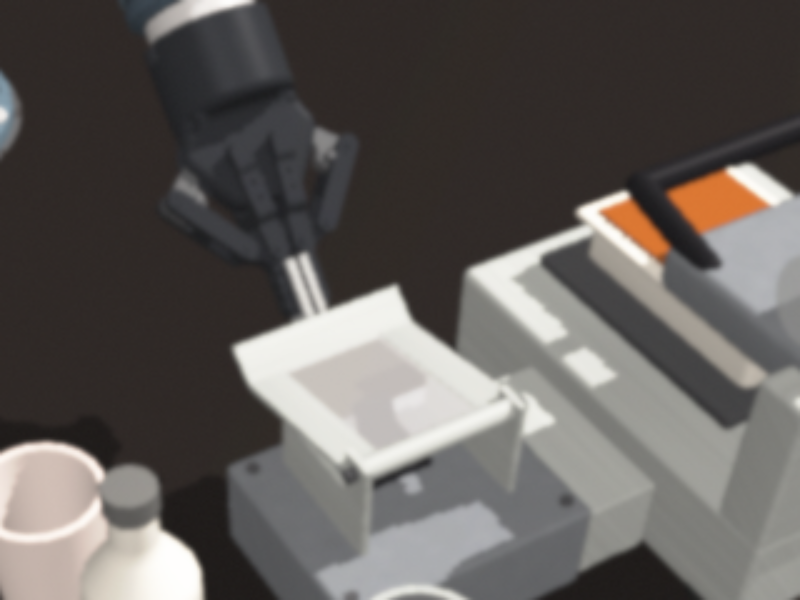

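The finger is under the middle of the lip, its tip hidden at about (310,315). No force so far, so I'll lift.

Emit:
move_arm(
  plan=[0,0,0.2,0,0,0,0,-0.02,0.4,0,0,0,0.05,-0.04,0.7,0,0,0,0.1,-0.05,1.0,0,0,0,0.13,-0.07,1.35,0,0,0,0.13,-0.07,1.35,0,0,0,0.13,-0.07,1.35,0,0,0,0.13,-0.07,1.35,0,0,0],
)

```text
time_s: 4.88
eef_pos: [0.5291, 0.0357, 0.1431]
eef_rot: [0.03, 0.923, -0.066, 0.379]
wrist_force: [0.2, 0.3, -0.6]
opening: -0.001
grasp_force: 0.0
```

```bash
python3 - <<'E'
from bench import ctrl
from h import *
o=ctrl.get_obs(); print(cur(o),o["q"].round(2),o["wrist_force"].round(1),to(o,[-34,0,92]),to(o,[-1,0,80]))
c=ctrl.camera("scene"); cv2.imwrite("pics/scene4.png",cv2.resize(c["pixels"][0:240,200:520,::-1],(800,600)))
E
```

```text
[-56.3  -0.  143.1] [-0.16 -0.28  2.41  0.03  0.24  1.52] [ 0.2  0.3 -0.6] [ 0.441 -0.062 -1.022  0.005 -0.007  0.004] [ 1.094 -0.155 -1.262  0.005 -0.007  0.004]
```

View pics/scene4.png

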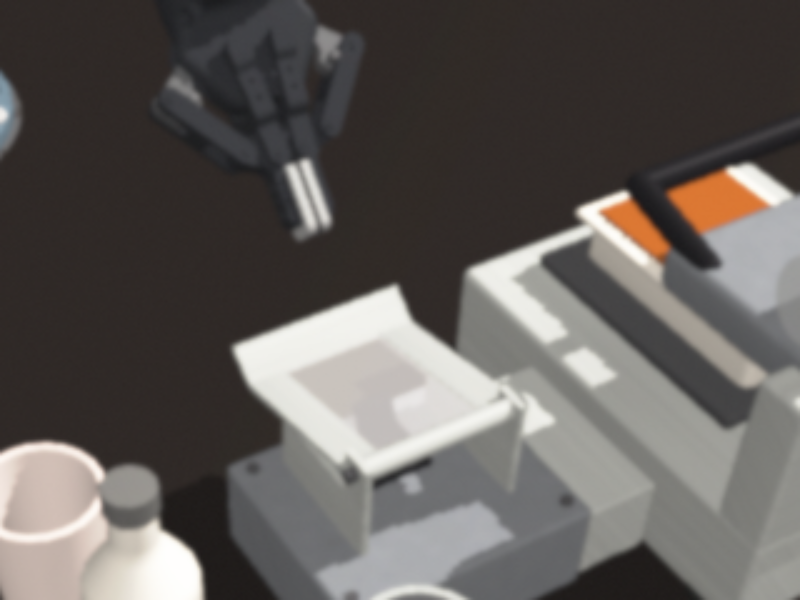

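The guard is still shut and the fingertip, at crop (313,232), came up in front of the lip without catching it. I'll check my estimate against the tip's pixel position.

```bash
python3 - <<'E'
from bench import ctrl
from h import *
o=ctrl.get_obs()
T,S=[pickle.load(open(n+".pkl","rb")) for n in("top","scene")]
w=lambda p:O+Rs@np.array(p)/1000
for n,P in(("tcp",o["eef_pos"]),("upcorner",o["eef_pos"]+Rs@[.008,0,.008]),("lipmid",w([-74,0,110])),("hingeL",w([50,54,115])),("hingeR",w([50,-54,115]))):
    s=proj(S,P)[0]; print(n,"crop",((s-[200,0])*2.5).round(),"top",proj(T,P)[0].round(1))
c=ctrl.camera("top"); cv2.imwrite("pics/top5.png",cv2.resize(c["pixels"][215:455,100:420,::-1],(800,600),interpolation=cv2.INTER_CUBIC))
E
```

```text
tcp crop [333. 284.] top [193.6 346.3]
upcorner crop [341. 280.] top [193.4 340.4]
lipmid crop [316. 314.] top [196.5 357.2]
hingeL crop [522. 401.] top [171.2 256.9]
hingeR crop [350. 474.] top [252.5 269. ]
```

View pics/top5.png

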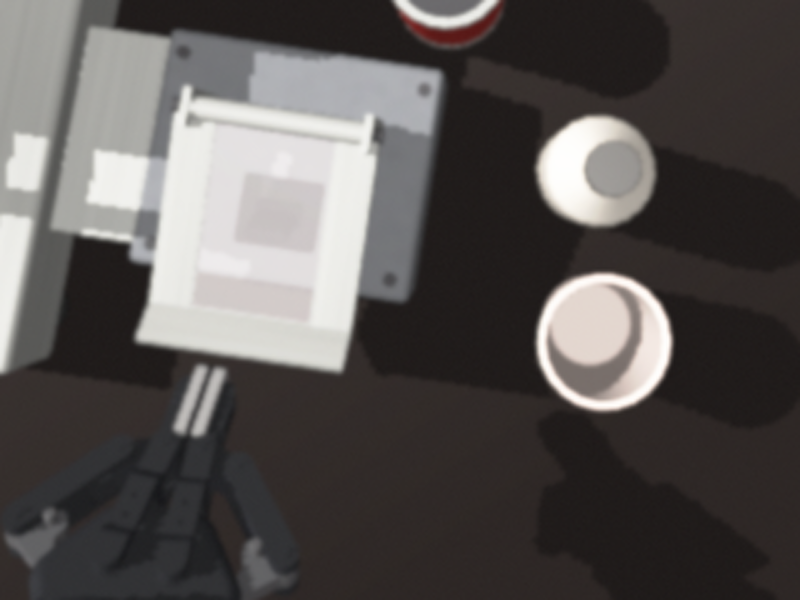

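```bash
cat >> h.py <<'E'
def tri(c1,u1,c2,u2):
    A=[];b=[]
    for c,u in((c1,u1),(c2,u2)):
        d=rot(c["attitude"])@[(u[0]-c["cx"])/c["fx"],(u[1]-c["cy"])/c["fy"],1]; d/=np.linalg.norm(d); M=np.eye(3)-np.outer(d,d); A.append(M); b.append(M@c["origin"])
    x,res=np.linalg.lstsq(np.vstack(A),np.hstack(b),rcond=None)[:2]; return x,res**.5
E
python3 - <<'E'
from bench import ctrl
from h import *
o=ctrl.get_obs();T,S=[pickle.load(open(n+".pkl","rb")) for n in("top","scene")]
fs=lambda u:(200+u[0]/2.5,u[1]/2.5); ft=lambda u:(100+u[0]/2.5,215+u[1]/2.5)
Rt=rot(o["eef_rot"]); print("toolz in sealer",(Rs.T@Rt).round(2).tolist())
# white stripe mid: tip end, root end
for n,s,t in(("tip",(312,230),(212,369)),("root",(296,163),(188,433))):
    x,r=tri(S,fs(s),T,ft(t)); print(n,x.round(4),r,((x-O)@Rs*1000).round(1),"tool",((x-o["eef_pos"])@Rt*1000).round(1))
E
```

```text
toolz in sealer [[0.71, -0.0, 0.7], [0.0, -1.0, -0.01], [0.7, 0.01, -0.71]]
tip [0.5115 0.0382 0.168 ] [0.0037982] [-74.  -0. 168.] tool [  4.4   0.2 -30.1]
root [0.4885 0.0433 0.1956] [0.00134598] [-97.6   1.8 195.6] tool [  7.   -1.4 -66.4]
```

Triangulating the tip from both views puts it about 29 mm behind the reported TCP along the tool axis, so the finger passed in front of the lip. I'll correct for that and use a steeper finger (35° from vertical) to stay clear of the joint-5 limit.

```bash
cat >> h.py <<'E'
def E2T(e,tilt,d=29): a=np.radians(tilt); return np.array(e,float)+d*np.array([np.sin(a),0,-np.cos(a)])
def toE(o,e,tilt): return to(o,E2T(e,tilt),tilt)
def curE(o): return ((o["eef_pos"]-.029*rot(o["eef_rot"])[:,2]-O)@Rs*1000).round(1)
E
python3 - <<'E'
from bench import ctrl
from h import *
o=ctrl.get_obs()
for e in([-112,0,150],[-105,0,80],[-70,0,78]): print(e,toE(o,e,35))
E
```

```text
[-112, 0, 150] [-0.781  0.113 -0.344  0.03   0.166  0.004]
[-105, 0, 80] [-0.642  0.093 -1.744  0.03   0.166  0.004]
[-70, 0, 78] [ 0.051 -0.005 -1.784  0.03   0.166  0.004]
```

Emit:
move_arm(
  plan=[-0.4,0.06,-0.1,0.015,0.08,0,-0.78,0.11,-0.34,0.03,0.166,0.004,-0.75,0.11,-0.8,0.03,0.166,0.004,-0.7,0.1,-1.3,0.03,0.166,0.004,-0.64,0.09,-1.74,0.03,0.166,0.004,-0.64,0.09,-1.74,0.03,0.166,0.004,-0.64,0.09,-1.74,0.03,0.166,0.004],
)

```text
time_s: 5.85
eef_pos: [0.4983, 0.0399, 0.0581]
eef_rot: [0.021, 0.951, -0.067, 0.301]
wrist_force: [-0.3, 0.7, -0.5]
opening: -0.001
grasp_force: 0.0
```

```bash
python3 - <<'E'
from bench import ctrl
from h import *
o=ctrl.get_obs(); print(curE(o),o["q"].round(2),o["wrist_force"].round(1))
for e in([-70,0,78],):print(toE(o,e,35))
c=ctrl.camera("scene"); d=ctrl.camera("top")
f=lambda a:cv2.resize(a[:,:,::-1],(400,400),interpolation=cv2.INTER_CUBIC)
cv2.imwrite("pics/both6.png",np.hstack([f(d["pixels"][270:430,120:280]),f(c["pixels"][30:190,260:420])]))
E
```

```text
[-104.    -0.2   81.8] [-0.17 -0.1   2.4   0.07  0.23  1.47] [-0.3  0.7 -0.5]
[ 0.673 -0.093 -0.077  0.     0.002 -0.   ]
```

View pics/both6.png

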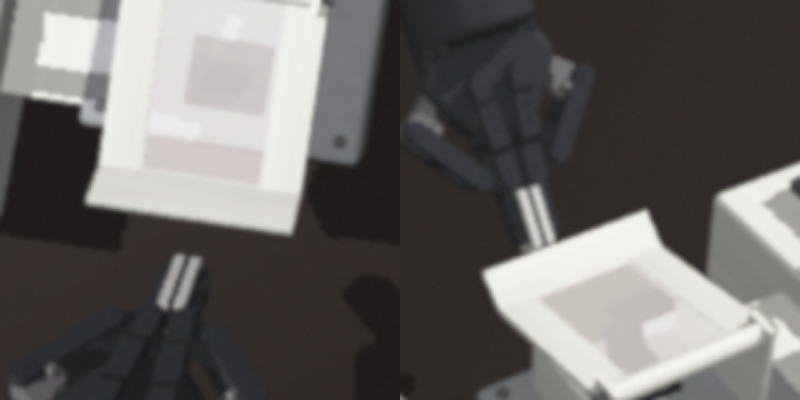

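The left half (top view) shows the finger's white pads ending near (189,258), short of the lip edge at about y 220. The right half (scene view) shows them ending near (541,247), behind the lip. I'll triangulate once more.

```bash
python3 - <<'E'
from bench import ctrl
from h import *
o=ctrl.get_obs();T,S=[pickle.load(open(n+".pkl","rb")) for n in("top","scene")]
Rt=rot(o["eef_rot"])
for s,t in(((316.4,128.),(195.6,372.6)),((311.5,106),(187,391))):
    x,r=tri(S,s,T,t); print(r,((x-O)@Rs*1000).round(1),"tool",((x-o["eef_pos"])@Rt*1000).round(1))
i=cv2.imread("pics/both6.png").mean(2)
print(i[225:275:4,188].round(),i[225:275:4,182].round()); print(i[235:262:3,541].round())
for d in (0,15,29):
  P=o["eef_pos"]-d/1000*Rt[:,2]; print(d,((proj(T,P)[0]-[120,270])*2.5).round(),((proj(S,P)[0]-[260,30])*2.5+[400,0]).round())
E
```

```text
[0.00258455] [-98.5  -0.2  88.6] tool [  7.5   0.  -31. ]
[0.00217836] [-117.6    2.4  115.1] tool [  7.2  -2.6 -63.6]
[ 51.  48.  48.  47.  48.  47.  48.  52.  80. 104. 125. 151. 162.] [ 49.  48.  49.  47.  48.  48.  49.  86. 138. 132. 112.  92.  89.]
[141. 152. 164. 163. 169. 208. 234. 241. 242.]
0 [206. 228.] [554. 294.]
15 [199. 247.] [547. 270.]
29 [192. 266.] [540. 248.]
```

Emit:
move_arm(
  plan=[0.2,-0.03,-0.08,0,0,0,0.4,-0.06,-0.08,0,0,0,0.57,-0.08,-0.08,0,0,0,0.67,-0.09,-0.08,0,0,0,0.67,-0.09,-0.08,0,0,0],
)

```text
time_s: 6.58
eef_pos: [0.5321, 0.0354, 0.054]
eef_rot: [0.021, 0.951, -0.067, 0.301]
wrist_force: [0.7, 0.4, -0.2]
opening: 0.001
grasp_force: 0.0
```

Emit:
move_arm(
  plan=[0.03,0,0.2,0,0,0,0.08,-0.01,0.4,0,0,0,0.12,-0.02,0.6,0,0,0,0.18,-0.03,0.8,0,0,0,0.24,-0.03,1.0,0,0,0,0.32,-0.05,1.2,0,0,0,0.4,-0.06,1.4,0,0,0,0.4,-0.06,1.4,0,0,0,0.4,-0.06,1.4,0,0,0],
)

```text
time_s: 7.7
eef_pos: [0.5518, 0.0323, 0.1239]
eef_rot: [0.021, 0.951, -0.067, 0.301]
wrist_force: [0.2, -0.1, -0.5]
opening: -0.003
grasp_force: 0.4
```

```bash
python3 - <<'E'
from bench import ctrl
from h import *
o=ctrl.get_obs(); print(curE(o),o["q"].round(2),o["wrist_force"].round(1))
c=ctrl.camera("scene");d=ctrl.camera("top");T,S=[pickle.load(open(n+".pkl","rb")) for n in("top","scene")]
cv2.imwrite("pics/s7.png",c["pixels"][:,:,::-1])
# is shut-guard lip still where it was? compare patches at lip and front strip
a=c["pixels"].astype(int);b=S["pixels"].astype(int)
print("lip diff",abs(a-b)[118:140,300:355].mean(),"machine diff",abs(a-b)[120:180,500:600].mean())
for e in([-32,0,90],[-16,0,82],[-2,0,80]):print(e,toE(o,e,35))
E
```

```text
[-50.   -0.2 147.6] [-0.17 -0.13  2.25  0.03  0.42  1.52] [ 0.2 -0.1 -0.5]
lip diff 69.88044077134987 machine diff 1.2197777777777778
[-32, 0, 90] [ 0.355 -0.047 -1.154  0.     0.003  0.   ]
[-16, 0, 82] [ 0.672 -0.092 -1.314  0.     0.003  0.   ]
[-2, 0, 80] [ 0.949 -0.131 -1.354  0.     0.003  0.   ]
```

```bash
cat >> h.py <<'E'
def gp(th,y,r=124.1,e0=-.04): e=th+e0; return O+Rs@(np.array([50-r*np.cos(e),y,115+r*np.sin(e)])/1000)
def guard(c):
    T=c["pixels"].astype(int)
    for y in(-51,51):
        out=[]
        for th in np.arange(0,1.2,.1):
            u,v=proj(c,gp(th,y))[0].round().astype(int); out.append((round(th,1),int(u),int(v),int(T[v,u].min())))
        print(y,out)
E
python3 - <<'E'
from bench import ctrl
from h import *
S=pickle.load(open("scene.pkl","rb")); c=ctrl.camera("scene")
p=c["pixels"]; m=(p.min(2)>150).astype(np.uint8); m0=(S["pixels"].min(2)>150).astype(np.uint8)
for k in(m0,m):
    for u in (290,296,300,340,350,358,364): print(u,np.flatnonzero(np.diff(k[40:200,u].astype(int)))+41,end=" ")
    print()
for y in(-54,54): print([proj(c,gp(t,y))[0].round().astype(int).tolist() for t in np.arange(0,1.2,.1)])
E
```

```text
290 [] 296 [137 147] 300 [136 155] 340 [121 184] 350 [117 190] 358 [114 187] 364 [127 184 190 197] 
290 [] 296 [] 300 [102 107] 340 [ 88 185] 350 [ 84 190] 358 [ 81 187 193 198] 364 [ 79 184 190 197] 
[[293, 138], [293, 131], [293, 125], [294, 119], [295, 113], [297, 108], [299, 104], [301, 100], [304, 97], [308, 96], [312, 95], [316, 95]]
[[358, 114], [358, 107], [359, 100], [361, 94], [363, 88], [365, 83], [368, 79], [372, 75], [376, 72], [380, 70], [385, 68], [390, 68]]
```

The guard is lifted: its lip edges moved up by about 34 px, which puts it near 0.6 rad. Now down in front of the paddle, then the push.

Emit:
move_arm(
  plan=[0.05,-0.01,-0.3,0,0,0,0.12,-0.02,-0.6,0,0,0,0.2,-0.03,-0.9,0,0,0,0.28,-0.04,-1.16,0,0,0,0.28,-0.04,-1.16,0,0,0],
)

```text
time_s: 8.48
eef_pos: [0.5646, 0.0305, 0.0642]
eef_rot: [0.021, 0.951, -0.067, 0.3]
wrist_force: [-1.6, -0.8, -0.2]
opening: 0.004
grasp_force: 0.0
```

Emit:
move_arm(
  plan=[0.1,-0.014,-0.05,0,0,0,0.2,-0.028,-0.1,0,0,0,0.3,-0.042,-0.15,0,0,0,0.4,-0.055,-0.17,0,0,0,0.5,-0.07,-0.19,0,0,0,0.6,-0.084,-0.2,0,0,0,0.65,-0.09,-0.2,0,0,0,0.65,-0.09,-0.2,0,0,0],
)

```text
time_s: 9.48
eef_pos: [0.5987, 0.0258, 0.056]
eef_rot: [0.021, 0.951, -0.067, 0.301]
wrist_force: [0.3, -0.2, -2.2]
opening: -0.004
grasp_force: 0.0
```

```bash
python3 - <<'E'
from bench import ctrl
from h import *
o=ctrl.get_obs(); print(curE(o),o["q"].round(2),o["wrist_force"].round(1))
c=ctrl.camera("scene");d=ctrl.camera("top")
f=lambda a:cv2.resize(a[:,:,::-1],(400,600),interpolation=cv2.INTER_CUBIC)
cv2.imwrite("pics/both8.png",np.hstack([f(d["pixels"][225:375,150:250]),f(c["pixels"][70:205,290:380])]))
w=lambda p:O+Rs@np.array(p)/1000
for n,P in(("off",w([-15,0,95])),("on",w([15,0,95])),("E",w(list(curE(o))))): print(n,((proj(d,P)[0]-[150,225])*4).round(),((proj(c,P)[0]-[290,70])*4.44+[400,0]).round())
E
```

```text
[-2.7 -0.  79.7] [-0.16  0.13  2.16  0.05  0.23  1.5 ] [ 0.3 -0.2 -2.2]
off [225. 346.] [658. 388.]
on [240. 257.] [710. 444.]
E [239. 308.] [677. 447.]
```

View pics/both8.png

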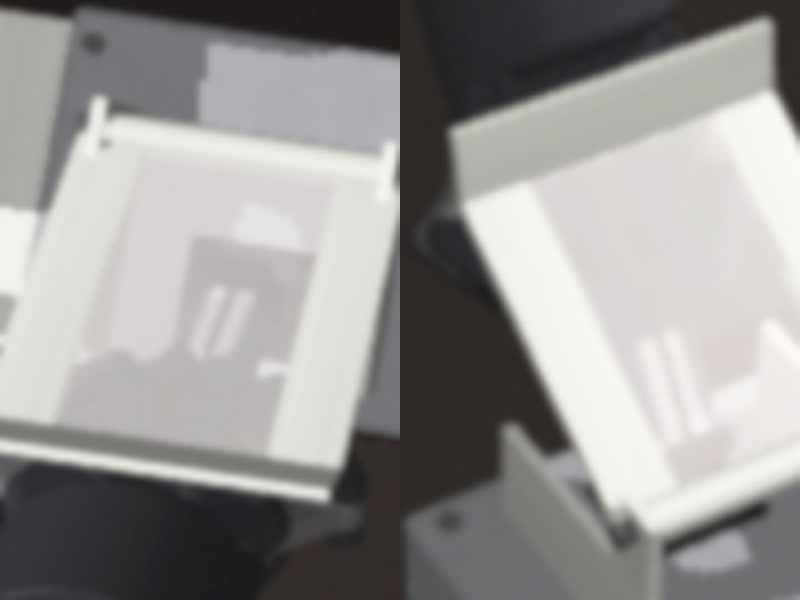

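The guard is up, with the fingertips seen through it at (230,290) in the top half. The dark paddle, near (250,245), sits at the "on" prediction of (240,257). I'll nudge it gently until I feel the stop.

Emit:
move_arm(
  plan=[0.04,-0.006,0,0,0,0,0.04,-0.006,0,0,0,0,0.04,-0.006,0,0,0,0],
)

```text
time_s: 9.95
eef_pos: [0.6002, 0.0256, 0.0559]
eef_rot: [0.021, 0.951, -0.067, 0.301]
wrist_force: [-1.2, 0.4, -0.7]
opening: -0.0
grasp_force: 0.4
```

```bash
python3 - <<'E'
from bench import ctrl
from h import *
o=ctrl.get_obs(); print(curE(o),(Rs.T@o["wrist_force"]).round(1))
E
```

```text
[-1.1 -0.  79.6] [-1.3  0.2 -0.7]
```

Emit:
move_arm(
  plan=[0.04,-0.006,0,0,0,0,0.04,-0.006,0,0,0,0,0.04,-0.006,0,0,0,0],
)

```text
time_s: 10.32
eef_pos: [0.601, 0.0256, 0.0554]
eef_rot: [0.021, 0.951, -0.067, 0.3]
wrist_force: [-13.3, 0.1, 9.5]
opening: 0.002
grasp_force: 8.0
```

Emit:
move_arm(
  plan=[0.04,-0.006,0,0,0,0,0.04,-0.006,0,0,0,0,0.04,-0.006,0,0,0,0],
)

```text
time_s: 10.7
eef_pos: [0.6014, 0.0256, 0.055]
eef_rot: [0.021, 0.952, -0.067, 0.299]
wrist_force: [-29.8, -0.4, 24.2]
opening: 0.0
grasp_force: 18.4
```

```bash
python3 - <<'E'
from bench import ctrl
from h import *
o=ctrl.get_obs(); print(curE(o),(Rs.T@o["wrist_force"]).round(1))
E
```

```text
[ 0.2  0.2 78.8] [-29.5  -4.6  24.2]
```

The stop is reached (the reaction rose to 38 N with almost no further movement), so the paddle is on. Withdrawing the finger.

Emit:
move_arm(
  plan=[-0.15,0.02,0,0,0,0,-0.35,0.05,0,0,0,0,-0.55,0.08,0,0,0,0,-0.75,0.105,0,0,0,0,-0.95,0.135,0,0,0,0,-1.15,0.16,0,0,0,0,-1.35,0.19,0,0,0,0,-1.6,0.225,0,0,0,0,-1.9,0.27,0,0,0,0,-2.2,0.31,0,0,0,0],
)

```text
time_s: 11.95
eef_pos: [0.4932, 0.0407, 0.0559]
eef_rot: [0.021, 0.951, -0.067, 0.301]
wrist_force: [-0.1, 0.1, 0.4]
opening: 0.001
grasp_force: 0.0
```

Emit:
move_arm(
  plan=[-0.1,0.01,0.2,0,0,0,-0.2,0.02,0.6,0,0,0,-0.3,0.03,1.2,0,0,0,-0.3,0.03,1.2,0,0,0,-0.3,0.03,1.2,0,0,0],
)

```text
time_s: 12.58
eef_pos: [0.4787, 0.0421, 0.1153]
eef_rot: [0.021, 0.951, -0.067, 0.301]
wrist_force: [-0.6, -0.0, 0.3]
opening: 0.005
grasp_force: 0.0
```

```bash
python3 - <<'E'
from bench import ctrl
from h import *
o=ctrl.get_obs(); print(curE(o),o["wrist_force"].round(1),o["dq"].round(3))
for n in("scene","top"):
    S=pickle.load(open(n+".pkl","rb")); c=ctrl.camera(n); p=c["pixels"].astype(int); q=S["pixels"].astype(int)
    D=abs(p-q).max(2)
    w=lambda P:proj(c,O+Rs@np.array(P)/1000)[0].round().astype(int)
    lip=[w([-66,y,104]) for y in(-50,-25,25,50)]; print(n,"lip diff",[int(D[v,u]) for u,v in lip])
    for nm,P in(("off",[-15,0,95]),("on",[15,0,95])):
        u,v=w(P); print(nm,(u,v),"before",q[v-2:v+3,u-4:u+5].mean().round(1),"now",p[v-2:v+3,u-4:u+5].mean().round(1))
    B=dict(scene=((185,175,245,258),(232,185,286,300),(335,232,400,325)),top=((310,320,372,382),(312,258,366,308),(250,174,308,238)))[n]
    print("beaker,bottle,can diff",[float((D[b:d,a:e]>40).mean().round(3)) for a,b,e,d in B])
E
```

```text
[-123.8   -0.8  139. ] [-0.6 -0.   0.3] [-0.002  0.028  0.003 -0.001  0.003  0.002]
scene lip diff [0, 0, 1, 0]
off (np.int64(348), np.int64(157)) before 190.6 now 191.0
on (np.int64(360), np.int64(170)) before 202.3 now 192.8
beaker,bottle,can diff [0.0, 0.0, 0.0]
top lip diff [1, 1, 1, 1]
off (np.int64(206), np.int64(311)) before 202.2 now 203.9
on (np.int64(210), np.int64(289)) before 203.5 now 200.0
beaker,bottle,can diff [0.0, 0.0, 0.0]
```

Guard shut and objects unmoved. One numeric check that the paddle's dark shape moved, then hand in.

```bash
python3 - <<'E'
from bench import ctrl
from h import *
S=pickle.load(open("top.pkl","rb")); c=ctrl.camera("top")
s=(c["pixels"].astype(int)-S["pixels"]).sum(2)
for n,m in(("darker",s<-12),("lighter",s>12)):
    m=m.copy(); m[:262]=0;m[345:]=0;m[:,:180]=0;m[:,240:]=0
    v,u=np.nonzero(m); print(n,m.sum(),u.mean().round(),v.mean().round(),v.min(),v.max(), s[m].mean())
E
```

```text
darker 34 208.0 291.0 287 294 -15.911764705882353
lighter 41 208.0 306.0 303 311 14.609756097560975
```

```bash
python3 -c "
from bench import ctrl
print(ctrl.hand_in())"
```

```text
the job is handed in; nothing more can be done
None
```

I handed the job in (no verdict came back): the paddle was pushed to its stop (on) with the guard held up, the guard has dropped shut, and the can, bottle and beaker show no movement in the camera images.

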